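# Tip the toy car onto its wheels and shut the snack drawer

## Robot

A 7-joint arm with a two-finger parallel gripper is mounted at the origin on the work surface. World frame = base frame: x ahead of the robot, y to its left, z up, the work surface at z = 0. Lengths are in mm, angles in rad, forces in N, time in s.
With the tool pointing down it reaches from about 425 to 825 mm from the base axis. Payload 3.6 kg.
Tool frame: the origin (TCP) lies at the very end of the fingers, on their centre line; the grasp point (between the pads) lies 19 mm behind it; z points along the fingers, y is the line along which they close (so a half turn about z gives the same grasp; the last joint's range is limited). The gripper opens to 93 mm and grips with 3 to 60 N. Pads are 15 mm wide; open, the fingers measure 128 mm over their backs; the gripper's body (75 mm by 188 mm) begins 65 mm behind the grasp point.
Start: joints at [1.167, 0.615, -0.013, 1.423, 0.008, 1.103, -0.04], TCP at [239.779, -604.123, 179.94] pointing down, gripper open.
Joint ranges: [-3.12, 3.12], [-0.3, 2.06], [-1.34, 1.32], [0.26, 2.42], [-1.36, 4.5], [0.01, 1.98], [-2.84, 2.84]. Speed limits (rad/s): [2.79, 2.79, 3.14, 3.14, 3.14, 3.14, 3.14].

## Interface

Orientations are given as a 3x3 rotation matrix whose columns are the frame's x, y, z axes.
In Python, from rig import bot gives the robot as it stands.
- The arm moves only by the tool step_arm, never from a script. Its argument "targets" is a list of rows, each a list of 4 numbers: the shift along the tool's x, y, z in cm, then the turn about the tool's z in degrees. In form: [[tx, ty, tz, twist], ...]. A call has 1 to 20 rows; each row shifts and turns the commanded pose from where the row before left it, along the tool's axes as they then stand; what a row does not reach is not made up. A row lasts 1/12 s, in which the tool goes at most 41.7 mm and 7.16 degrees, less where a joint would pass 70% of its speed; a pose out of reach is approached as far as the arm can. A call is refused whole if a number of a shift passes 4.17 or a number of a turn 7.16, either way. A call with a gripper value outside its range is refused whole. "claw" is the opening, from 0 (shut) to 1 (fully open), set as the call begins (left out, the last holds). The fingers move at their own pace and stop on an object; "force" is the grip in N (left out, the last holds). Time passes only in rows, so rows that do not move let the fingers close. It gives the time, the measured TCP pose, the force, the opening and the grip force at its end, in the units of the state.
- bot.observe(): the state, without advancing time (a new reading comes with each control period).
- bot.read_camera(name): name is "scene" or "top"; returns a dict with "image" (420x560x3 uint8, red, green, blue), "z_map" (420x560 float32, mm along the optical axis (not along the pixel's ray), 0 where there is no reading), "camera_matrix" (3x3 intrinsics, pixels), "extrinsics" (4x4, takes a point from camera to world coordinates). Camera axes: x right, y down, z forward; pixel columns grow to the right and rows downward; lengths in mm; the calibration is good to about 2 mm. A picture is of the moment at which its call begins.
- bot.hand_in(): hands the job in; it is judged then, once.
The state is a dict: "time": time; "qpos": joint angles; "dq": joint speeds; "tau": joint torques, N m; "ee_pos": TCP position; "eef_rot": TCP orientation; "ft_force": force on the tool from outside, world axes, zero at the start; "torque": the same for the moment, N m; "finger_gap": finger opening in mm; "gripper_force": force on a finger pad.
Only numpy, scipy, OpenCV 4.12 (cv2) and the standard library are available. Lean on these libraries where they do the work, as an engineer would, in place of code of your own. Each camera call takes 0.05 s, during which the arm holds its last target. There are 200 camera calls.

## Task

The toy car stands on its tail in the open drawer of the snack dispenser, so the drawer cannot shut. Without picking anything up, push the car over with the fingertips so that it lands on its wheels in the drawer, then push the drawer fully shut with the car inside. Leave everything else on the tray where it is, and finish clear of everything.

Things in the scene. Friction and masses are not known exactly. Their poses are not given: they have to be found in the camera images.
- car: wooden toy car, 100 mm long, 52 wide over its wheels, 46 high, 0.13 kg, wheels fixed. Origin: mid-length and mid-width, on the plane under its wheels; x to the nose, z from wheels to roof. Flat tail at x = -50 mm; cabin from the tail to x = +12 mm. It starts loose, standing on its tail in the drawer, nose up, wheels to the dispenser's +y side (within 0.15 rad), where it has room to fall
- car_mid (a point): middle of the car's body, 24 mm above the plane under its wheels. Standing on its tail, the car topples onto its wheels once leant about 25 degrees towards them
- car_bonnet (a point): on top of the car's bonnet near the nose, 36 mm ahead of the car's origin and 30 mm above the plane under its wheels; at the start it is 86 mm above the drawer's floor and faces the dispenser's -y side
- dispenser: cream cabinet-style snack dispenser, fixed on the tray. Base 200 (x) x 250 (y) x 88 mm high; on its rear half (x = -5 to +95 mm) a clear hopper, 172 mm wide, to 186 mm high. Origin: centre of the underside, 8 mm above the table. Its front is the -x side, at x = -100 mm; the drawer's mouth there is 80 mm high, so the car passes lying on its wheels but not standing on its tail
- drawer (a joint): opening of the drawer in m: 0 fully shut, at most 0.13; it slides along the dispenser's x and opens to -x. Starts 0.112 to 0.125 open. About 1.5 N of friction, no spring: it stays where left
- drawer_floor (a point): middle of the drawer's inner floor, 12 mm above the dispenser's underside; moves with the drawer. Inside, the drawer is 140 (x) x 200 (y) mm; side walls rise 43 mm and the front panel 58 mm above this floor
- drawer_handle (a point): middle of the wooden bar handle on the drawer front; the bar is 12 mm thick and 120 mm long along the dispenser's y, its middle 22 mm in front of the front panel and 38 mm above the dispenser's underside; moves with the drawer
- bowl: white ceramic bowl, rim diameter 104 mm, 45 mm high; stands near one side of the drawer. Origin: middle of the underside; not to be moved
- cup: clear plastic cup, diameter 70 mm, 85 mm high; stands near the other side of the drawer. Origin: middle of the underside; not to be moved
- jar: small glass jar with wooden cap, diameter 60 mm, 75 mm high, at the back of the tray. Origin: middle of the underside; not to be moved
- teether: flat cream teething ring, outer diameter 72 mm, 13 mm thick, near a front corner of the tray. Origin: middle of the underside; not to be moved
- spoon: silicone spoon, 130 mm long, lying at the back of the tray; not to be moved
- pot: small white pot, diameter 64 mm, 50 mm high, near the other front corner of the tray. Origin: middle of the underside; not to be moved
Mind the look-alikes: they are no part of the job. Leave any blue look-alike of the car alone.

How it is judged:
By the outcome, as a careful person would: the job done as asked, in the order asked, and still so for the second after the job is handed in, with the robot touching nothing.
It also fails if it takes over 48 s, if anything falls off the work surface, if the arm or the gripper's body presses on something with over 40 N, if the wrist force passes 120 N, or if a joint passes its speed limit or range.

## Working session

There is one attempt and no reset: what is moved stays moved. The work goes in short steps, Python scripts to look and compute and a tool call to move; the robot and the scene stay as the last step left them, time stands still between calls to the robot, and variables do not carry over. Pictures are saved under pics/ and viewed, at most 10 in all, crops included, and the job is handed in when it is done.

Besides the shell and the picture viewer there is one more tool, called after "Emit:" in YAML: its name, and indented under it one key for each argument. step_arm: Moves the arm, as the interface text tells. Its arguments: {"type":"object","properties":{"targets":{"type":"array","items":{"type":"array","items":{"type":"number"}}},"claw":{"type":"number"},"force":{"type":"number"}},"required":["targets"]}

```bash
mkdir -p pics; cat > h.py <<'E'
from rig import bot
import numpy as np, cv2
def cam(n):
    c=bot.read_camera(n); z=c["z_map"].astype(float); K=c["camera_matrix"]; T=np.array(c["extrinsics"])
    v,u=np.mgrid[:z.shape[0],:z.shape[1]]
    P=np.stack([(u-K[0,2])/K[0,0]*z,(v-K[1,2])/K[1,1]*z,z],-1)@T[:3,:3].T+T[:3,3]
    P[z==0]=np.nan
    return c["image"],P
def save(n,im): cv2.imwrite("pics/"+n+".png",cv2.cvtColor(im,cv2.COLOR_RGB2BGR))
E
python3 - <<'E'
from h import *
s=bot.observe(); print(s["time"],s["ee_pos"],np.round(s["eef_rot"],3))
for n in("scene","top"):
    im,P=cam(n); save(n,im); np.savez("/tmp/"+n,im=im,P=P)
E
```

```text
0.0 [ 239.45237301 -603.3322542   178.79451332] [[ 0.929  0.369 -0.001]
 [ 0.369 -0.929  0.002]
 [-0.    -0.003 -1.   ]]
```

View pics/scene.png

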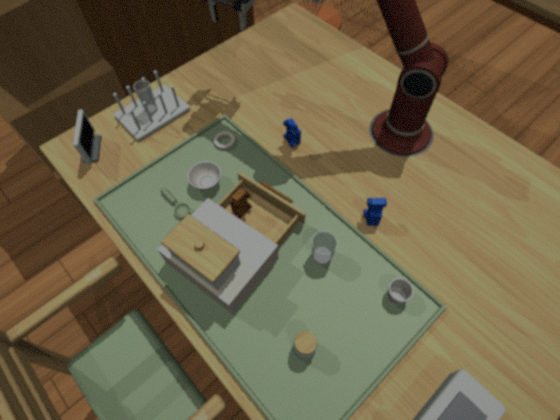

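View pics/top.png

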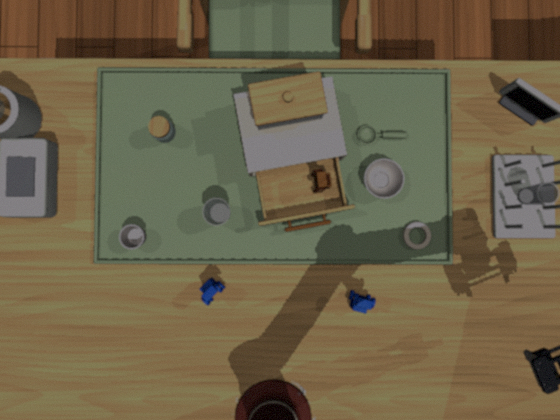

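The top view shows the drawer at (303,190), the car standing at (320,180), the bowl at (383,178), the cup at (216,210) and the handle at (307,226). Next I'll measure the dispenser pose, handle and car.

```bash
python3 - <<'E'
from h import *
d=np.load("/tmp/top.npz"); P=d["P"]; im=d["im"]
f=lambda u,v:np.round(P[v,u],0)
for n,(u,v) in dict(bowl=(383,178),cup=(216,210),car=(320,180),teether=(417,235),mat=(300,240)).items(): print(n,f(u,v))
# base top
m=(abs(P[...,2]-96)<6); m[:, :200]=0; m[:,400:]=0; m[200:]=0
n,l,st,ce=cv2.connectedComponentsWithStats(m.astype(np.uint8)); i=1+st[1:,4].argmax(); 
q=P[l==i][:,:2].astype(np.float32); print("top",cv2.minAreaRect(q),np.nanmedian(P[l==i][:,2]))
r=cv2.minAreaRect(q); print(cv2.boxPoints(r).round())
# car
hsv=cv2.cvtColor(im,cv2.COLOR_RGB2HSV)
w=np.zeros(m.shape,bool); w[155:205,300:345]=1
c=w&(P[...,2]>70)&(P[...,2]<130)
for a,b in((70,80),(80,90),(90,100),(100,112),(112,130)):
    k=c&(P[...,2]>=a)&(P[...,2]<b); q=P[k]; print(a,k.sum(), q.mean(0).round() if len(q) else "", q.min(0).round() if len(q) else "",q.max(0).round() if len(q) else "")
# handle
for v in range(205,235,3): print(v,[tuple(f(u,v).astype(int)) for u in (290,305,320)])
big=cv2.resize(im[140:250,220:440],None,fx=3.6,fy=3.6,interpolation=cv2.INTER_CUBIC); save("crop",big)
E
```

```text
bowl [ 628. -290.    8.]
cup [541. 150.  14.]
car [ 610. -113.  121.]
teether [ 477. -379.    9.]
mat [463. -71.   5.]
top ((751.3479614257812, -40.554595947265625), (200.89114379882812, 250.1553955078125), 10.777116775512695) 96.22826606026479
[[ 629.   64.]
 [ 676. -182.]
 [ 873. -145.]
 [ 827.  101.]]
70 18 [ 624. -136.   78.] [ 597. -177.   72.] [ 675. -104.   80.]
80 65 [ 617. -135.   84.] [ 599. -173.   80.] [ 676. -104.   89.]
90 212 [ 666. -104.   96.] [ 586. -174.   90.] [676. -65. 100.]
100 50 [ 625. -107.  107.] [ 587. -154.  100.] [674. -70. 112.]
112 178 [ 613. -116.  119.] [ 587. -128.  112.] [ 638. -104.  126.]
205 [(np.int64(555), np.int64(-44), np.int64(15)), (np.int64(555), np.int64(-83), np.int64(20)), (np.int64(555), np.int64(-122), np.int64(18))]
208 [(np.int64(546), np.int64(-43), np.int64(27)), (np.int64(547), np.int64(-83), np.int64(17)), (np.int64(547), np.int64(-122), np.int64(19))]
211 [(np.int64(539), np.int64(-44), np.int64(22)), (np.int64(539), np.int64(-83), np.int64(21)), (np.int64(537), np.int64(-117), np.int64(79))]
214 [(np.int64(531), np.int64(-44)
[... 267 characters left out ...]
(515), np.int64(-43), np.int64(51)), (np.int64(516), np.int64(-84), np.int64(7)), (np.int64(516), np.int64(-124), np.int64(4))]
223 [(np.int64(507), np.int64(-43), np.int64(52)), (np.int64(508), np.int64(-83), np.int64(11)), (np.int64(507), np.int64(-119), np.int64(50))]
226 [(np.int64(500), np.int64(-43), np.int64(51)), (np.int64(500), np.int64(-81), np.int64(53)), (np.int64(500), np.int64(-123), np.int64(8))]
229 [(np.int64(492), np.int64(-43), np.int64(48)), (np.int64(492), np.int64(-83), np.int64(10)), (np.int64(492), np.int64(-124), np.int64(4))]
232 [(np.int64(484), np.int64(-44), np.int64(8)), (np.int64(484), np.int64(-84), np.int64(10)), (np.int64(484), np.int64(-123), np.int64(10))]
```

View pics/crop.png

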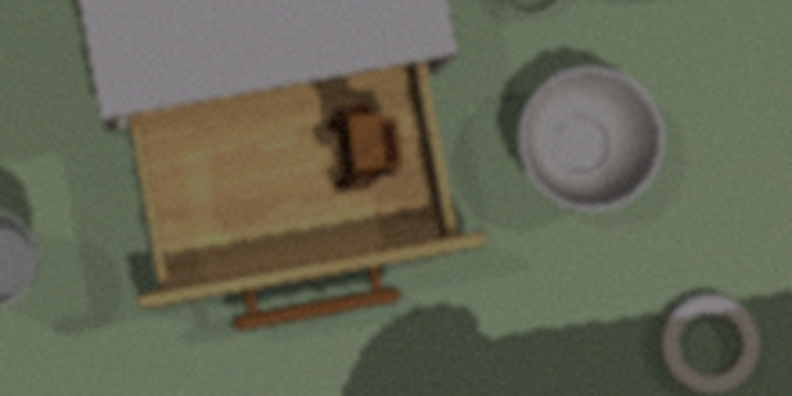

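```bash
cat >> h.py <<'E'
O=np.array([751.3,-40.6]); a=np.arctan2(37,197); X=np.array([np.cos(a),np.sin(a)]); Y=np.array([-X[1],X[0]])
def disp(p): d=np.asarray(p)[...,:2]-O; return np.stack([d@X,d@Y,np.asarray(p)[...,2]],-1)
def plan(x,y,z,yawtool=None):
    s=bot.observe(); R=np.array(s["eef_rot"]); t=np.r_[O+x*X+y*Y,z]; print("world",t.round(),"tool shift cm",(R.T@(t-s["ee_pos"])/10).round(2),"tool yaw",np.degrees(np.arctan2(R[1,0],R[0,0])).round(2),"disp yaw",np.degrees(a).round(2),"tcp disp",disp(s["ee_pos"]).round(1))
E
python3 - <<'E'
from h import *
for n in("top","scene"):
    P=np.load("/tmp/%s.npz"%n)["P"]; D=disp(P)
    w=(D[...,0]>-225)&(D[...,0]<-108)&(abs(D[...,1])<95)
    for lo,hi in((66,82),(84,100),(100,112),(113,130)):
        q=D[w&(D[...,2]>lo)&(D[...,2]<hi)&(D[...,0]>-200)]
        if len(q): print(n,lo,len(q),np.percentile(q,[3,50,97],axis=0).round(0).tolist())
plan(-149,-112,180)
E
```

```text
top 66 39 [[-169.0, -77.0, 68.0], [-148.0, -68.0, 80.0], [-134.0, -38.0, 82.0]]
top 84 30 [[-174.0, -74.0, 84.0], [-154.0, -66.0, 86.0], [-134.0, -37.0, 98.0]]
top 100 41 [[-175.0, -55.0, 100.0], [-136.0, -38.0, 108.0], [-123.0, -31.0, 112.0]]
top 113 168 [[-172.0, -60.0, 114.0], [-150.0, -48.0, 119.0], [-127.0, -38.0, 124.0]]
scene 66 45 [[-169.0, -74.0, 66.0], [-144.0, -39.0, 72.0], [-132.0, -37.0, 81.0]]
scene 84 36 [[-169.0, -58.0, 86.0], [-148.0, -38.0, 94.0], [-125.0, -31.0, 99.0]]
scene 100 65 [[-176.0, -57.0, 100.0], [-144.0, -38.0, 107.0], [-124.0, -28.0, 112.0]]
scene 113 121 [[-172.0, -58.0, 113.0], [-150.0, -46.0, 119.0], [-127.0, -37.0, 122.0]]
world [ 626. -178.  180.] tool shift cm [ 5.157e+01 -2.528e+01 -5.000e-02] tool yaw 21.65 disp yaw 10.64 tcp disp [-606.9 -458.7  178.9]
```

Emit:
step_arm:
  targets:
    - [2.87, -1.4, 0, 0]
    - [2.87, -1.4, 0, 0]
    - [2.87, -1.4, 0, 0]
    - [2.87, -1.4, 0, 0]
    - [2.87, -1.4, 0, 0]
    - [2.87, -1.4, 0, 0]
    - [2.87, -1.4, 0, 0]
    - [2.87, -1.4, 0, 0]
    - [2.87, -1.4, 0, 0]
    - [2.87, -1.4, 0, 0]
    - [2.87, -1.4, 0, 0]
    - [2.87, -1.4, 0, 0]
    - [2.87, -1.4, 0, 0]
    - [2.87, -1.4, 0, 0]
    - [2.87, -1.4, 0, 0]
    - [2.87, -1.4, 0, 0]
    - [2.87, -1.4, 0, 0]
    - [2.87, -1.4, 0, 0]
    - [0, 0, 0, 5.5]
    - [0, 0, 0, 5.5]
  claw: 0

```text
time: 1.77
ee_pos: [628.1, -175.5, 178.8]
eef_rot: [[0.983, 0.186, -0.001], [0.186, -0.983, 0.003], [-0.001, -0.003, -1.0]]
ft_force: [-0.4, -1.4, -0.2]
finger_gap: 0.6
gripper_force: 0.0
```

```bash
python3 -c "
from h import *
plan(-149,-112,98); print(bot.observe()['finger_gap'],bot.observe()['ft_force'])"
```

```text
world [ 626. -178.   98.] tool shift cm [-0.3   0.24  8.08] tool yaw 10.71 disp yaw 10.64 tcp disp [-146.  -109.8  178.8]
0.5760217760821409 [-0.40461377 -1.35017513 -0.24211764]
```

Emit:
step_arm:
  targets:
    - [-0.1, 0, 2.0, 0]
    - [-0.1, 0, 2.0, 0]
    - [-0.1, 0, 2.0, 0]
    - [0, 0, 2.0, 0]
    - [0, -0.8, 0, 0]
    - [0, -0.8, 0, 0]
    - [0, -0.5, 0, 0]
    - [0, -0.5, 0, 0]
    - [0, -0.5, 0, 0]
    - [0, -0.5, 0, 0]

```text
time: 2.6
ee_pos: [618.1, -143.9, 101.2]
eef_rot: [[0.983, 0.185, 0.002], [0.185, -0.983, -0.0], [0.002, 0.001, -1.0]]
ft_force: [-0.3, -0.2, 0.2]
finger_gap: 0.6
gripper_force: 0.0
```

```bash
python3 - <<'E'
from h import *
plan(-149,-60,98); print(bot.observe()['ft_force'])
im,P=cam("scene"); im2,_=cam("top")
a1=cv2.resize(im[150:280,180:320],(560,520)); save("p1",a1)
E
```

```text
world [ 616. -127.   98.] tool shift cm [ 0.1  -1.69  0.32] tool yaw 10.67 disp yaw 10.64 tcp disp [-150.   -76.9  101.2]
[-0.31790883 -0.20583721  0.24254839]
```

View pics/p1.png

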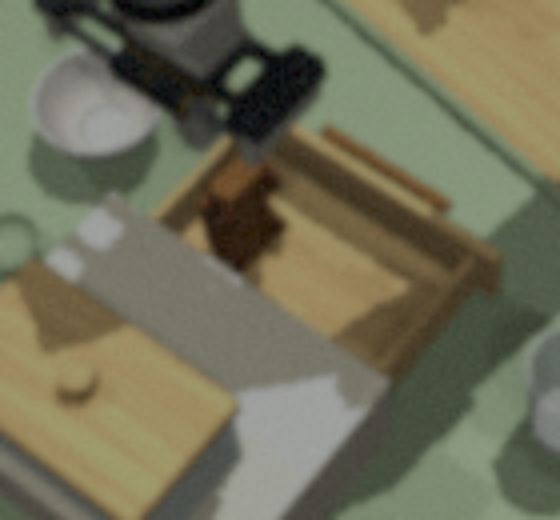

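The picture shows the fingertip (about 250,150) just at the bonnet and the car (240,190) still standing. I'll push on gently.

Emit:
step_arm:
  targets:
    - [0, -0.4, 0.1, 0]
    - [0, -0.4, 0.1, 0]
    - [0, -0.4, 0, 0]
    - [0, -0.4, 0, 0]
    - [0, -0.4, 0, 0]
    - [0, -0.4, 0, 0]

```text
time: 3.2
ee_pos: [612.9, -120.5, 97.9]
eef_rot: [[0.983, 0.185, -0.0], [0.185, -0.983, 0.0], [-0.0, -0.0, -1.0]]
ft_force: [0.5, 1.0, 0.6]
finger_gap: 0.5
gripper_force: 0.0
```

```bash
python3 - <<'E'
from h import *
im,P=cam("scene"); D=disp(P); plan(-149,-60,98)
w=(D[...,0]>-200)&(D[...,0]<-108)&(abs(D[...,1])<95)
for lo,hi in((38,60),(60,80),(80,96),(96,112),(112,130)):
    q=D[w&(D[...,2]>lo)&(D[...,2]<hi)]
    if len(q): print(lo,len(q),np.percentile(q,[3,50,97],axis=0).round(0).tolist())
E
```

```text
world [ 616. -127.   98.] tool shift cm [ 0.16  0.85 -0.  ] tool yaw 10.74 disp yaw 10.64 tcp disp [-150.6  -51.5   98. ]
38 108 [[-175.0, -71.0, 39.0], [-136.0, -39.0, 49.0], [-125.0, -30.0, 59.0]]
60 53 [[-168.0, -73.0, 61.0], [-140.0, -39.0, 69.0], [-132.0, -36.0, 79.0]]
80 38 [[-166.0, -74.0, 80.0], [-146.0, -39.0, 88.0], [-125.0, -35.0, 95.0]]
96 64 [[-170.0, -56.0, 97.0], [-136.0, -38.0, 105.0], [-124.0, -31.0, 111.0]]
112 118 [[-172.0, -58.0, 112.0], [-147.0, -44.0, 119.0], [-127.0, -36.0, 123.0]]
```

```bash
python3 - <<'E'
from h import *
im,P=cam("scene"); im2,_=cam("top"); print(bot.observe()['ft_force'])
save("p2",np.hstack([cv2.resize(im[170:250,200:300],(400,320)),cv2.resize(im2[140:220,270:370],(400,320))]))
E
```

```text
[-0.07884562  0.15927163 -0.06202254]
```

View pics/p2.png

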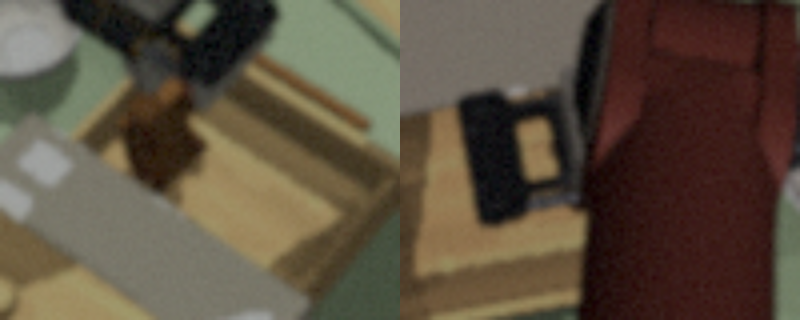

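```bash
python3 - <<'E'
from h import *
c=bot.read_camera("scene"); K=c["camera_matrix"]; T=np.linalg.inv(c["extrinsics"])
def px(p): q=T[:3,:3]@p+T[:3,3]; q=K@q; return (q[:2]/q[2]).round(1), q[2].round()
s=bot.observe(); p=np.array(s["ee_pos"]); R=np.array(s["eef_rot"])
im=c["image"].copy(); im=cv2.resize(im[160:250,190:300],None,fx=7,fy=6.5)
def mark(pt,col):
    (u,v),_=px(pt); cv2.circle(im,(int((u-190)*7),int((v-160)*6.5)),5,col,-1)
mark(p,(255,0,0)); 
for k in(-1,1): mark(p+R[:,1]*17*k,(255,255,0))
W=lambda x,y,z:np.r_[O+x*X+y*Y,z]
mark(W(-150,-59,106),(0,255,0)); mark(W(-150,-30,20),(0,255,255)); mark(W(-150,-37,120),(0,0,255)); mark(W(-150,-59,120),(0,0,255))
save("p3",im); u,v=px(p)[0].astype(int); print(px(p),c["z_map"][v-2:v+3,u-2:u+3])
E
```

```text
(array([237.8, 197.2]), np.float64(1122.0)) [[1103.9518 1098.1564 1099.1653 1098.803  1096.5496]
 [1101.8285 1097.3151 1094.1272 1101.4678 1100.2275]
 [1096.9905 1097.2075 1099.8566 1096.052  1092.5718]
 [1095.0247 1092.1909 1094.928  1092.6873 1093.9076]
 [1091.9395 1093.8943 1093.9893 1097.37   1101.1478]]
```

View pics/p3.png

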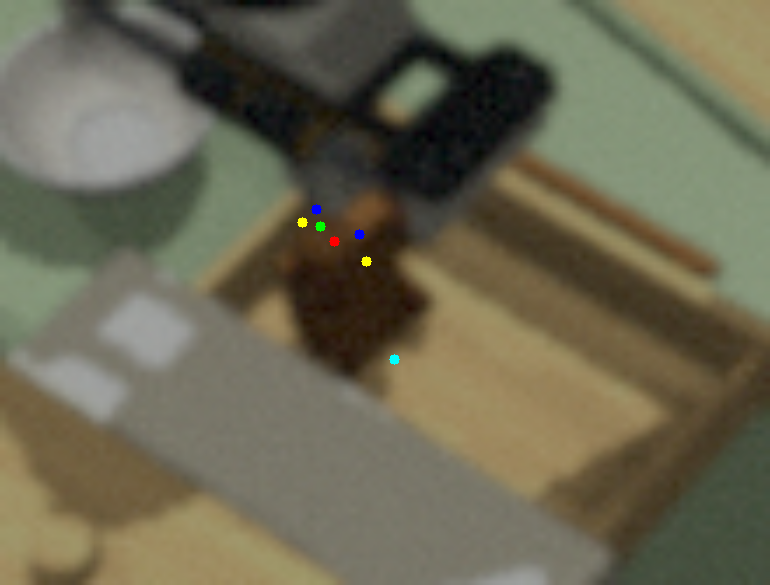

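```bash
python3 - <<'E'
from h import *
D0=disp(np.load("/tmp/scene.npz")["P"]); D1=disp(cam("scene")[1])
for z in range(30,150,8):
    r=[z]
    for D in(D0,D1):
        q=D[(D[...,0]>-180)&(D[...,0]<-112)&(D[...,1]<0)&(D[...,1]>-85)&(abs(D[...,2]-z)<4)]
        r+=[len(q)]+(np.percentile(q,[5,50,95],axis=0)[:,:2].round(0).tolist() if len(q) else [])
    print(r)
E
```

```text
[30, 20, [-168.0, -69.0], [-147.0, -38.0], [-126.0, -17.0], 18, [-169.0, -69.0], [-143.0, -38.0], [-126.0, -34.0]]
[38, 29, [-170.0, -68.0], [-143.0, -38.0], [-125.0, -30.0], 33, [-169.0, -68.0], [-139.0, -38.0], [-125.0, -33.0]]
[46, 46, [-174.0, -64.0], [-135.0, -38.0], [-124.0, -30.0], 43, [-173.0, -61.0], [-136.0, -38.0], [-125.0, -29.0]]
[54, 39, [-174.0, -65.0], [-135.0, -40.0], [-127.0, -35.0], 38, [-175.0, -64.0], [-136.0, -40.0], [-126.0, -34.0]]
[62, 21, [-167.0, -69.0], [-142.0, -40.0], [-133.0, -37.0], 27, [-166.0, -71.0], [-137.0, -39.0], [-133.0, -37.0]]
[70, 27, [-168.0, -72.0], [-143.0, -39.0], [-132.0, -37.0], 22, [-164.0, -70.0], [-141.0, -39.0], [-133.0, -37.0]]
[78, 18, [-165.0, -74.0], [-145.0, -38.0], [-134.0, -37.0], 17, [-167.0, -47.0], [-148.0, -38.0], [-134.0, -37.0]]
[86, 15, [-159.0, -75.0], [-144.0, -38.0], [-133.0, -37.0], 18, [-161.0, -75.0], [-145.0, -39.0], [-135.0, -37.0]]
[94, 19, [-169.0, -42.0], [-153.0, -37.0], [-125.0, -34.0], 20, [-167.0, -51.0], [-144.0, -38.0], [-125.0, -33.0]]
[102, 36, [-172.0, -55.0], [-140.0, -38.0], [-124.0, -29.0], 30, [-169.0, -54.0], [-141.0, -38.0], [-124.0, -31.0]]
[110, 53, [-176.0, -54.0], [-145.0, -38.0], [-125.0, -30.0], 53, [-173.0, -55.0], [-134.0, -39.0], [-125.0, -33.0]]
[118, 110, [-170.0, -58.0], [-150.0, -46.0], [-130.0, -38.0], 77, [-169.0, -57.0], [-150.0, -45.0], [-132.0, -38.0]]
[126, 3, [-165.0, -53.0], [-164.0, -50.0], [-148.0, -45.0], 12, [-162.0, -56.0], [-142.0, -46.0], [-136.0, -40.0]]
[134, 0, 1, [-144.0, -56.0], [-144.0, -56.0], [-144.0, -56.0]]
[142, 0, 8, [-145.0, -64.0], [-143.0, -53.0], [-142.0, -45.0]]
```

```bash
python3 - <<'E'
from h import *
im,P=cam("scene"); D=disp(P); D0=disp(np.load("/tmp/scene.npz")["P"]); s=bot.observe(); print(s["time"],disp(s["ee_pos"]),s["ft_force"],s["torque"])
for v in range(180,204,2): print(v,[tuple(D[v,u].round().astype(int).tolist())+(int(im[v,u].sum()//3),) if not np.isnan(D[v,u,0]) else None for u in range(228,254,3)])
E
```

```text
3.5 [-150.86608294  -53.81746153   98.01951578] [-0.94696129 -0.44922953 -0.09524957] [-0.0062719  -0.01388131 -0.04204898]
180 [(-117, -38, 236, 23), (-117, -27, 245, 22), (-125, -24, 239, 40), (-134, -24, 228, 37), (-155, -37, 193, 48), (-128, 4, 259, 21), (-128, 14, 268, 12), (-134, 19, 265, 24), (-138, 25, 265, 16)]
182 [(-116, -38, 229, 69), (-117, -28, 236, 14), (-122, -23, 235, 41), (-124, -13, 241, 48), (-154, -37, 185, 56), (-224, -101, 46, 43), (-126, 16, 263, 20), (-130, 22, 264, 19), (-134, 28, 265, 12)]
184 [(-207, -153, 10, 106), (-117, -29, 227, 46), (-145, -51, 174, 46), (-121, -12, 236, 49), (-124, -5, 239, 45), (-222, -100, 39, 44), (-120, 21, 266, 25), (-127, 24, 261, 21), (-130, 31, 264, 27)]
186 [(-203, -150, 6, 113), (-143, -63, 156, 66), (-145, -53, 162, 59), (-142, -38, 179, 56), (-121, -3, 235, 52), (-124, 5, 239, 37), (-118, 23, 262, 12), (-121, 30, 265, 21), (-125, 35, 264, 18)]
188 [(-195, -142, 12, 114), (-143, -65, 144, 89), (-145, -55, 150, 60), (-143, -40, 166, 67), (-154, -40, 153, 54), (-120, 9, 238, 42), (-125, 14, 237, 30), (-117, 32, 262, 20), (-1
[... 718 characters left out ...]
8, -40, 120, 55), (-156, -37, 113, 33), (-167, -36, 101, 34), (-118, 28, 222, 53), (-213, -59, 20, 82)]
198 [(-152, -100, 48, 59), (-145, -76, 80, 51), (-134, -50, 118, 47), (-139, -44, 118, 55), (-146, -39, 114, 38), (-156, -38, 102, 33), (-165, -36, 91, 41), (-202, -62, 20, 73), (-206, -53, 23, 82)]
200 [(-149, -98, 42, 56), (-139, -71, 82, 53), (-132, -49, 111, 31), (-134, -39, 119, 41), (-144, -38, 107, 30), (-154, -37, 94, 29), (-166, -38, 77, 57), (-197, -58, 19, 115), (-201, -50, 20, 97)]
202 [(-149, -100, 29, 53), (-127, -58, 100, 40), (-126, -44, 113, 33), (-131, -37, 114, 34), (-142, -38, 98, 38), (-153, -37, 85, 28), (-163, -37, 71, 30), (-177, -39, 52, 113), (-198, -48, 16, 129)]
```

The depth map suggests the visible fingertip sits above the car's nose, well higher than the reported TCP. I'll back off and check the tip height directly.

Emit:
step_arm:
  targets:
    - [0, 2.0, 0, 0]
    - [0, 2.0, 0, 0]
    - [0, 1.5, 0, 0]
    - [0, 0, 0, 0]

```text
time: 3.83
ee_pos: [622.7, -181.0, 97.9]
eef_rot: [[0.984, 0.178, 0.0], [0.178, -0.984, -0.004], [-0.001, 0.004, -1.0]]
ft_force: [0.9, -0.7, 0.2]
finger_gap: 0.4
gripper_force: 0.0
```

```bash
python3 - <<'E'
from h import *
s=bot.observe(); t=disp(s["ee_pos"]); print(s["time"],t.round(1),s["qpos"])
c=bot.read_camera("scene"); im,P=cam("scene"); D=disp(P)
q=D[(abs(D[...,0]-t[0])<40)&(abs(D[...,1]-t[1])<30)&(D[...,2]>66)]
for z in range(70,260,8):
    k=q[abs(q[:,2]-z)<4]
    if len(k): print(z,len(k),k.min(0)[:2].round().tolist(),k.max(0)[:2].round().tolist())
save("p4",cv2.resize(im[150:240,190:300],(770,585)))
E
```

```text
3.8333 [-152.3 -114.3   97.9] [ 0.24153282  0.69101944  0.00949672  1.52700607 -0.00260772  0.92235784
 -1.14126858]
70 5 [-183.0, -104.0] [-142.0, -100.0]
134 1 [-145.0, -115.0] [-145.0, -115.0]
142 7 [-146.0, -124.0] [-143.0, -102.0]
150 17 [-161.0, -124.0] [-143.0, -96.0]
158 17 [-154.0, -126.0] [-144.0, -95.0]
166 14 [-150.0, -123.0] [-144.0, -95.0]
174 8 [-160.0, -113.0] [-143.0, -95.0]
182 10 [-161.0, -106.0] [-143.0, -94.0]
190 3 [-157.0, -95.0] [-152.0, -93.0]
198 2 [-153.0, -93.0] [-150.0, -92.0]
222 1 [-140.0, -84.0] [-140.0, -84.0]
230 21 [-119.0, -137.0] [-116.0, -86.0]
238 29 [-129.0, -138.0] [-116.0, -86.0]
246 116 [-189.0, -140.0] [-116.0, -85.0]
254 22 [-132.0, -143.0] [-129.0, -88.0]
```

View pics/p4.png

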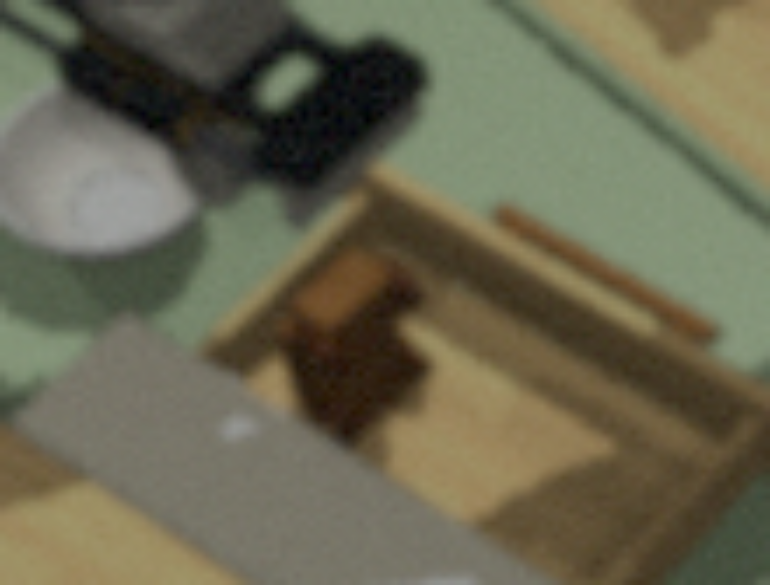

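The car (about 345,340) is untouched. The fingertip (about 210,195) is really at z≈137 mm, while the reported TCP z is 98. So the real tip is about 40 mm above the reading, and I'll go by the camera: lower 40 mm and recheck.

Emit:
step_arm:
  targets:
    - [0.1, 0, 1.3, 0]
    - [0.1, 0, 1.3, 0]
    - [0, 0, 1.3, 0]
    - [0, 0, 0, 0]

```text
time: 4.27
ee_pos: [622.5, -171.9, 55.5]
eef_rot: [[0.982, 0.187, -0.007], [0.187, -0.982, 0.003], [-0.006, -0.004, -1.0]]
ft_force: [-0.6, 0.1, -1.2]
finger_gap: 0.4
gripper_force: 0.0
```

```bash
cat >> h.py <<'E'
def tip(dz=0):
    s=bot.observe(); t=disp(s["ee_pos"]); D=disp(cam("scene")[1]); print(s["time"],t.round(1),np.round(s["ft_force"],1))
    q=D[(abs(D[...,0]-t[0])<25)&(abs(D[...,1]-t[1])<25)&(D[...,2]>70)]
    for z in range(76,180,6):
        k=q[abs(q[:,2]-z)<3]
        if len(k): print(z,len(k),k.min(0)[:2].round().tolist(),k.max(0)[:2].round().tolist())
E
python3 -c "
from h import *
tip()"
```

```text
4.2667 [-150.9 -105.2   55.5] [-0.6  0.1 -1.2]
94 2 [-144.0, -106.0] [-143.0, -104.0]
100 5 [-144.0, -113.0] [-142.0, -98.0]
106 11 [-154.0, -116.0] [-142.0, -91.0]
112 12 [-154.0, -118.0] [-142.0, -90.0]
118 9 [-151.0, -116.0] [-142.0, -90.0]
124 4 [-147.0, -101.0] [-142.0, -90.0]
130 8 [-157.0, -107.0] [-142.0, -88.0]
136 7 [-158.0, -102.0] [-142.0, -88.0]
142 4 [-158.0, -98.0] [-143.0, -88.0]
148 1 [-155.0, -88.0] [-155.0, -88.0]
154 3 [-152.0, -89.0] [-148.0, -86.0]
160 1 [-145.0, -89.0] [-145.0, -89.0]
```

Confirmed: the tip is at about z=95, level with the bonnet. Pushing.

Emit:
step_arm:
  targets:
    - [0, -1.0, 0, 0]
    - [0, -1.0, 0, 0]
    - [0, -0.5, 0, 0]
    - [0, -0.4, 0, 0]
    - [0, -0.4, 0, 0]
    - [0, -0.4, 0, 0]
    - [0, -0.4, 0, 0]
    - [0, -0.4, 0, 0]
    - [0, -0.4, 0, 0]

```text
time: 5.07
ee_pos: [615.9, -126.3, 59.0]
eef_rot: [[0.983, 0.184, 0.0], [0.184, -0.983, -0.0], [0.0, 0.0, -1.0]]
ft_force: [-0.3, -0.0, -0.6]
finger_gap: 0.1
gripper_force: 0.1
```

```bash
cat >> h.py <<'E'
def car():
    D=disp(cam("scene")[1]); s=bot.observe(); print(s["time"],disp(s["ee_pos"]).round(1),np.round(s["ft_force"],1))
    for z in range(30,126,10):
        q=D[(D[...,0]>-205)&(D[...,0]<-112)&(D[...,1]<92)&(D[...,1]>-92)&(abs(D[...,2]-z)<5)]
        if len(q): print(z,len(q),np.percentile(q,[5,50,95],axis=0)[:,:2].round(0).tolist())
E
python3 -c "
from h import *
car()"
```

```text
5.1167 [-148.7  -57.8   58.9] [ 0.5  0.9 -0.6]
30 35 [[-191.0, -61.0], [-156.0, -25.0], [-126.0, 76.0]]
40 37 [[-171.0, -67.0], [-135.0, -34.0], [-124.0, -26.0]]
50 45 [[-174.0, -61.0], [-133.0, -35.0], [-126.0, -29.0]]
60 25 [[-162.0, -65.0], [-135.0, -32.0], [-132.0, -30.0]]
70 14 [[-158.0, -62.0], [-134.0, -39.0], [-132.0, -28.0]]
80 14 [[-154.0, -65.0], [-138.0, -56.0], [-134.0, -27.0]]
90 22 [[-153.0, -63.0], [-138.0, -38.0], [-125.0, -25.0]]
100 25 [[-147.0, -62.0], [-129.0, -24.0], [-123.0, -18.0]]
110 49 [[-145.0, -69.0], [-132.0, -29.0], [-124.0, -20.0]]
120 74 [[-150.0, -60.0], [-142.0, -32.0], [-132.0, -21.0]]
```

The car is leaning now: its top has moved about 15 mm and its base is in place. I'll keep going.

Emit:
step_arm:
  targets:
    - [0, -0.4, 0, 0]
    - [0, -0.4, 0, 0]
    - [0, -0.4, 0, 0]
    - [0, -0.4, 0, 0]
    - [0, -0.4, 0, 0]
    - [0, -0.4, 0, 0]
    - [0, -0.4, 0, 0]
    - [0, 0, 0, 0]
    - [0, 0, 0, 0]

```text
time: 5.87
ee_pos: [610.9, -98.5, 59.0]
eef_rot: [[0.983, 0.185, 0.0], [0.185, -0.983, 0.0], [0.0, -0.0, -1.0]]
ft_force: [0.0, -0.4, 0.5]
finger_gap: 0.5
gripper_force: 0.0
```

```bash
python3 -c "
from h import *
car()"
```

```text
5.9167 [-148.8  -31.5   59. ] [-0.2  0.4  0.1]
30 23 [[-182.0, -71.0], [-129.0, 18.0], [-125.0, 67.0]]
40 72 [[-169.0, -24.0], [-128.0, 39.0], [-123.0, 67.0]]
50 215 [[-163.0, -17.0], [-141.0, 45.0], [-125.0, 65.0]]
60 99 [[-164.0, -30.0], [-140.0, 12.0], [-129.0, 30.0]]
70 182 [[-164.0, -28.0], [-148.0, -3.0], [-131.0, 26.0]]
100 5 [[-143.0, -36.0], [-141.0, -32.0], [-140.0, -23.0]]
110 16 [[-149.0, -40.0], [-141.0, -29.0], [-140.0, -16.0]]
120 18 [[-149.0, -43.0], [-142.0, -23.0], [-141.0, -15.0]]
```

The car is on its wheels: nothing above z≈70, and it spans y −30 to +70. Now up and over to the front of the handle.

Emit:
step_arm:
  targets:
    - [0, 0, -2, 0]
    - [0, 0, -2, 0]
    - [-1, -0.3, 0, 0]
    - [-2, -0.4, 0, 0]
    - [-2, -0.4, 0, 0]
    - [-2, -0.4, 0, 0]
    - [-2, -0.4, 0, 0]
    - [-2, -0.4, 0, 0]
    - [-2, -0.4, 0, 0]
    - [-1, -0.4, 0, 0]
    - [0, 0, 2.5, 0]
    - [0, 0, 2.5, 0]
    - [0, 0, 2.5, 0]
    - [0, 0, 1.5, 0]
    - [0, 0, 0, 0]

```text
time: 7.17
ee_pos: [465.3, -94.4, 6.5]
eef_rot: [[0.983, 0.184, -0.006], [0.184, -0.983, 0.001], [-0.005, -0.002, -1.0]]
ft_force: [-0.1, 0.4, 0.3]
finger_gap: 0.8
gripper_force: 0.0
```

```bash
python3 - <<'E'
from h import *
s=bot.observe(); t=disp(s["ee_pos"]); im,P=cam("scene"); D=disp(P); print(s["time"],t.round(1),np.round(s["ft_force"],1))
im2,_=cam("top")
q=D[(D[...,0]<-260)&(D[...,0]>-310)&(abs(D[...,1])<25)&(D[...,2]>25)]
for z in range(28,130,8):
    k=q[abs(q[:,2]-z)<4]
    if len(k): print(z,len(k),k.min(0)[:2].round().tolist(),k.max(0)[:2].round().tolist())
h=D[(D[...,0]<-235)&(D[...,0]>-262)&(abs(D[...,1])<70)&(D[...,2]>40)&(D[...,2]<60)]; print("handle",np.median(h,0),np.percentile(h[:,0],[5,95]))
save("p5",cv2.resize(im[150:280,180:340],(738,600)))
E
```

```text
7.1667 [-291.    -0.     6.5] [-0.1  0.4  0.3]
44 2 [-284.0, -10.0] [-260.0, 6.0]
52 14 [-286.0, -21.0] [-261.0, 20.0]
60 16 [-299.0, -13.0] [-282.0, 14.0]
68 17 [-297.0, -12.0] [-282.0, 15.0]
76 13 [-296.0, -16.0] [-281.0, 16.0]
84 14 [-291.0, -16.0] [-282.0, 18.0]
92 5 [-286.0, -10.0] [-282.0, 17.0]
100 2 [-298.0, 14.0] [-284.0, 18.0]
handle [-253.54219135    2.97467103   51.01502524] [-260.85657658 -249.74230297]
```

View pics/p5.png

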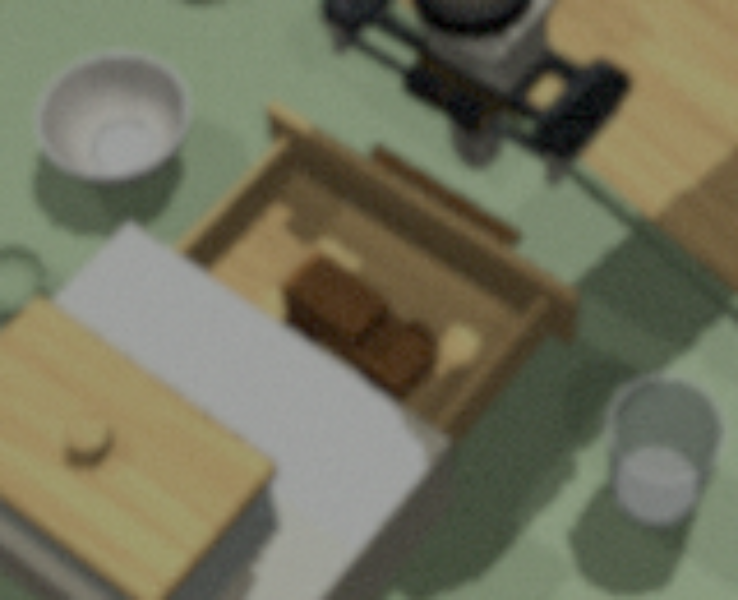

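The car is on its wheels (360,325), the bowl and cup are in place, and the fingers (475,145) are in front of the handle. I'll lower 1 cm and push.

Emit:
step_arm:
  targets:
    - [0, 0, 0.8, 0]
    - [0.8, 0, 0.2, 0]
    - [0.8, 0, 0, 0]
    - [0.4, 0, 0, 0]
    - [0.4, 0, 0, 0]
    - [0.5, 0, 0, 0]
    - [0.5, 0, 0, 0]
    - [0.6, 0, 0, 0]
    - [0.6, 0, 0, 0]
    - [0.6, 0, 0, 0]
    - [0.6, 0, 0, 0]
    - [0.6, 0, 0, 0]
    - [0.6, 0, 0, 0]
    - [0.6, 0, 0, 0]
    - [0.6, 0, 0, 0]
    - [0.6, 0, 0, 0]
    - [0.6, 0, 0, 0]
    - [0.6, 0, 0, 0]
    - [0.6, 0, 0, 0]
    - [0.6, 0, 0, 0]

```text
time: 8.93
ee_pos: [578.2, -73.5, -1.0]
eef_rot: [[0.983, 0.185, 0.0], [0.185, -0.983, 0.0], [0.0, 0.0, -1.0]]
ft_force: [-1.1, -1.3, 2.2]
finger_gap: 0.3
gripper_force: 0.9
```

```bash
cat >> h.py <<'E'
def drw():
    s=bot.observe(); t=disp(s["ee_pos"]); D=disp(cam("scene")[1]); print(s["time"],t.round(1),np.round(s["ft_force"],1))
    q=D[(D[...,0]<-95)&(D[...,0]>-260)&(abs(abs(D[...,1])-80)<20)&(abs(D[...,2]-78)<5)]; print("panel top x",len(q),np.percentile(q[:,0],[5,50,95]).round(1) if len(q) else "")
    h=D[(D[...,0]<-110)&(D[...,0]>-270)&(abs(abs(D[...,1])-43)<15)&(abs(D[...,2]-50)<6)]; print("handle",len(h),np.percentile(h[:,0],[5,50,95]).round(1) if len(h) else "")
E
python3 -c "
from h import *
drw()"
```

```text
8.9333 [-176.2   -0.4   -1. ] [-1.1 -1.3  2.2]
panel top x 95 [-139.8 -134.4 -130.4]
handle 114 [-166.1 -159.  -130.5]
```

Emit:
step_arm:
  targets:
    - [0.5, 0, 0, 0]
    - [0.5, 0, 0, 0]
    - [0.5, 0, 0, 0]
    - [0.4, 0, 0, 0]
    - [0.3, 0, 0, 0]
    - [0.2, 0, 0, 0]
    - [0.2, 0, 0, 0]

```text
time: 9.57
ee_pos: [603.2, -68.6, -1.1]
eef_rot: [[0.983, 0.185, -0.0], [0.185, -0.983, 0.0], [-0.0, -0.0, -1.0]]
ft_force: [-2.0, -0.0, -0.2]
finger_gap: 0.5
gripper_force: 0.8
```

```bash
python3 -c "
from h import *
drw()"
```

```text
9.5667 [-150.7   -0.2   -1.1] [-2.  -0.  -0.2]
panel top x 60 [-114.2 -111.1 -108. ]
handle 85 [-140.7 -134.6 -127.8]
```

Emit:
step_arm:
  targets:
    - [0.2, 0, 0, 0]
    - [0.2, 0, 0, 0]
    - [0.1, 0, 0, 0]
    - [0.1, 0, 0, 0]

```text
time: 9.95
ee_pos: [606.6, -68.0, -1.2]
eef_rot: [[0.983, 0.185, -0.005], [0.185, -0.983, -0.0], [-0.005, -0.001, -1.0]]
ft_force: [-6.5, 0.0, 5.6]
finger_gap: 0.5
gripper_force: 3.4
```

Emit:
step_arm:
  targets:
    - [0.1, 0, 0, 0]
    - [0.1, 0, 0, 0]

```text
time: 10.12
ee_pos: [606.4, -68.0, -1.2]
eef_rot: [[0.983, 0.184, -0.009], [0.184, -0.983, -0.0], [-0.009, -0.002, -1.0]]
ft_force: [-9.9, -0.4, 8.5]
finger_gap: 0.6
gripper_force: 4.9
```

The drawer is against its stop: force is rising with no motion. I'll back away and verify.

Emit:
step_arm:
  targets:
    - [-0.5, 0, 0, 0]
    - [-1, 0, 0, 0]
    - [-2, 0, 0, 0]
    - [-2.5, 0, 0, 0]
    - [-2, 0, 0, 0]
    - [0, 0, -3, 0]
    - [0, 0, -3, 0]
    - [0, 0, -3, 0]
    - [0, 0, -3, 0]
    - [0, 0, -3, 0]
    - [0, 0, -1, 0]
    - [0, 0, 0, 0]

```text
time: 11.12
ee_pos: [535.9, -82.4, 162.2]
eef_rot: [[0.983, 0.185, 0.01], [0.185, -0.983, -0.001], [0.01, 0.003, -1.0]]
ft_force: [-0.4, -0.2, 0.9]
finger_gap: 0.6
gripper_force: 0.0
```

```bash
python3 - <<'E'
from h import *
drw()
im,P=cam("scene"); im2,_=cam("top")
save("p6",np.hstack([cv2.resize(im[120:300,140:340],(400,360)),cv2.resize(im2[60:260,200:440],(400,360))]))
E
```

```text
11.1167 [-219.4   -1.3  162.2] [-0.4 -0.2  0.9]
panel top x 29 [-111.1 -109.1 -108. ]
handle 87 [-137.3 -131.  -125. ]
```

View pics/p6.png

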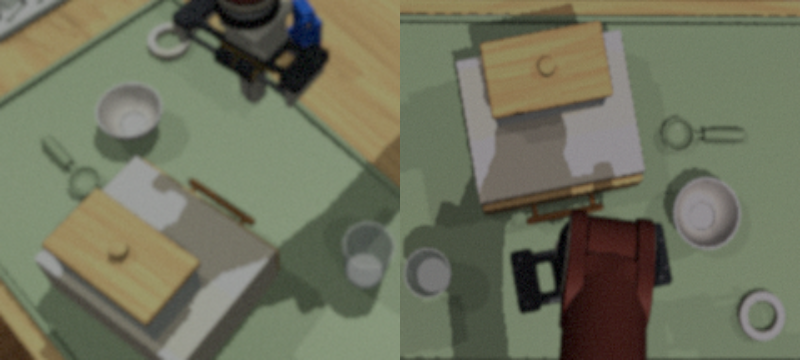

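The drawer is shut against the cabinet (front panel at about (560,195) in the right view, handle centred at x≈−131 as expected when closed). The bowl, cup, teether and spoon are in place, and the arm is clear.

```bash
python3 -c "
from rig import bot
print(bot.hand_in())"
```

```text
the job is handed in; nothing more can be done
None
```

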